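# Pop the trap hatch of an air sampler and see it stay open

### The job

Open the trap hatch of the white air sampler, the longer of the two lids in its top; its push-push latch sits under the ribbed pad at the free edge. Press the pad in lightly with the fingertips, just once, until the latch lets go, draw the hand away upwards so that it springs fully open by itself, and then keep off it and watch for about three seconds that it stays open. Grip and lift nothing, leave the shorter hatch shut, and leave everything else where it stands.

Things in the scene. Friction and masses are not known exactly. Their poses are not given: they have to be found in the camera images.
- sampler: air sampler, white case fixed on the bench left or right of the midline, turned up to 0.45 rad: 210 (x) by 250 (y) mm, flat deck 105 mm up, blue fascia at -x, two brass fittings (24 mm tall) at the deck's rear. Origin: centre of underside, z up. Two white lids inset in the deck, hinged at their rear (+x) edge, free edges in line 20 mm from the front: trap hatch at +y, cell hatch at -y
- trap_pad: raised ribbed press pad on the trap hatch, 24 (x) by 34 (y) mm, 2 mm high, on its middle line, 22 mm from the free edge, 103 mm from the hinge. Origin: centre of the pad's underside (its top is 2 mm higher); turns with the lid. Pressed here the lid starts to sink at 1.8 N; the latch is let go 4 to 4.5 mm in (3 N); stop at 6 mm: press to the stop, a force stop of 5 or 6 N is enough, over 40 N too rough
- trap_edge (a point): middle of the free edge, on the top face, of the trap hatch: a lid of 125 mm (x) by 60 mm (y), 5 mm thick, 1 mm gap all round. The edge is 2 mm above the deck when shut and about 102 mm above it when fully open. As a finger rises after the press, the lid follows it up with 1 to 2 N; left alone it springs up in about a second. Give it that room: 110 mm above the deck
- trap_hinge (a point): middle of the trap hatch's hinge line, fixed to the sampler, 1 mm below the deck's surface; the line runs along the sampler's y
- trap_hatch (a joint): opening angle of the trap hatch: 0 shut and latched, about -0.042 pressed in where the latch lets go (stop near -0.057), grows as it opens, about 0.95 fully up against its stop, where its spring holds it
- trap_latch (a joint): sideways place (m) of the steel follower pin of the trap hatch's heart-cam latch, hidden in the case: 0 latched, +0.003 to +0.005 once a press has released it, about -0.0055 when the hatch is up; it passes -0.007 only if the hatch is pushed shut again (a push-push latch would then hold it shut)
- cell_pad: the like ribbed pad (origin: centre of its underside) on top of the shorter cell hatch (75 mm in x by 50 mm in y, same kind of latch), which is to stay shut: 22 mm from its free edge, 53 mm from its hinge
- cell_hatch (a joint): opening angle of the cell hatch: 0 shut and latched, negative when pressed in, about 0.95 fully up
- heater: dry-block vial heater, a grey case standing fixed on the bench, 200 (x) by 220 (y) mm, 68 mm high, with an aluminium block of six wells on top (to 102 mm); origin: centre of its underside. It stands on the other side of the midline from the sampler
- deck_vial: loose glass vial with aluminium crimp cap, 22 mm across and 75 mm tall, standing on the sampler's deck behind the cell hatch; origin: centre of its underside
- block_vial_a: such a vial standing 32 mm deep in a well of the heater's block; origin: centre of its underside
- block_vial_b: such a vial in another well of the heater's block; origin: centre of its underside
- flask: loose conical glass flask, 54 mm across and 82 mm tall, on the bench between sampler and heater; origin: centre of its underside
- remote: loose white hand remote, 62 (x) by 105 (y) by 24 mm, lying on the bench near the robot; origin: centre of its underside
- spanner: loose steel spanner, 130 mm long (its x), lying on the bench near the robot
- tube_cap_pot: loose clear plastic pot with white lid, 51 mm across and 46 mm tall, on the bench; origin: centre of its underside
- solvent: loose amber bottle, 66 mm across and 135 mm tall, at the back of the bench; origin: centre of its underside

How it is judged (in metres and radians):
On the way, in this order (a step that is already met when the one before it is completed fails the run):
1. the trap hatch is pressed in by the fingers on its ribbed pad (value of joint trap_hatch below -0.03 rad and contact force between the fingers and trap_pad above 0.5 N), for 0.02 s.
2. the trap hatch has sprung fully up and stays up, untouched, for two seconds (value of joint trap_hatch above 0.85 rad and contact force between each of the fingers, the arm and trap_hatch below 0.1 N), for 2 s.
At the end, for the whole second after the job is handed in: the trap hatch stands fully up (angle above 0.85 rad) and at rest, untouched, after having been watched for at least 2 s; the cell hatch is shut; every loose thing is within 15 mm of where it stood (value of joint trap_hatch above 0.85 rad and velocity of joint trap_hatch between -0.1 and 0.1 rad/s and value of joint cell_hatch between -0.02 and 0.05 rad and distance of each of deck_vial, flask, remote, spanner, solvent, tube_cap_pot, block_vial_a, block_vial_b from where it was at the start of the episode below 0.015 m).
It fails at once if the trap hatch is pushed shut again after it popped (pressed more than once) (value of joint trap_latch below -0.007 m).
It fails at once if the trap hatch is prised or lifted up off its closed latch (value of joint trap_hatch between 0.015 and 0.06 rad and value of joint trap_latch between -0.0015 and 0.0015 m).
It fails at once if the trap hatch is pressed with more than 40 N (contact force between the fingers and trap_hatch above 40 N).
It fails at once if the cell hatch is pressed in or opened (value of joint cell_hatch above 0.05 rad or value of joint cell_hatch below -0.03 rad).
It fails at once if a vial, the flask, the remote, the spanner, the pot or the bottle is knocked, moved or lifted (over 15 mm) (distance of any of deck_vial, flask, remote, spanner, solvent, tube_cap_pot, block_vial_a, block_vial_b from where it was at the start of the episode above 0.015 m).
It also fails if it takes over 35 s, if anything falls off the work surface, if the arm or the gripper's body presses on something with over 40 N, if the wrist force passes 120 N, or if a joint passes its speed limit or range.

### The arm

A 6-joint arm with a two-finger parallel gripper is mounted at the origin on the work surface. World frame = base frame: x ahead of the robot, y to its left, z up, the work surface at z = 0. Lengths are in m, angles in degrees, forces in N, time in s.
With the tool pointing down it reaches from about 0.4 to 0.825 m from the base axis. Payload 7 kg.
Tool frame: the origin (TCP) lies midway between the tips of the shut fingers; the grasp point (between the pads) lies r.hold_point_z behind it (r.hold_point_z is the distance from the TCP to the grasp point, in m); z points along the fingers, x is the direction in which the jaws open and shut, and the axes are right-handed (so a half turn about z gives the same grasp; the last joint's range is limited). The gripper opens to 88 mm and grips with 3 to 60 N. Pads are 19 mm wide; open, the fingers measure 130 mm over their backs; the gripper's body (78 mm by 193 mm) begins 47 mm behind the grasp point.
Start: joints at [-53.68, 20.546, 0.682, 0, -70.136, -16.507], TCP at [0.229, -0.635, 0.227] pointing down, gripper open.
Joint ranges: [-176.03, 176.03], [-82.01, 121.73], [-58.28, 71.71], [-173.87, 95.51], [-174.79, -0.11], [-173.66, 173.66]. Speed limits (degrees/s): [136.94, 136.94, 172.46, 180, 180, 180].

### API

Orientations are given as [roll, pitch, yaw] about the fixed x, y, z axes, in that order (R = Rz(yaw) Ry(pitch) Rx(roll)).
In Python, from plant import get_state, viewer, close_job, r gives the robot as it stands.
- The arm moves only by the tool apply_moves, never from a script. Its argument "plan" is a list of rows, each a list of 3 entries, a list of its own where there are three numbers: the closure in counts, from 0 (fully open) to 255 (shut), then the shift along the tool's x, y, z in units of 50 mm (1.0 is 50 mm), then the turn about the tool's z in units of 6 degrees (1.0 is 6 degrees). A call has 1 to 12 rows; each row shifts and turns the commanded pose from where the row before left it, along the tool's axes as they then stand; what a row does not reach is not made up. A row lasts 1/8 s, in which the tool goes at most 62.5 mm and 10.7 degrees, less where a joint would pass 70% of its speed; a pose out of reach is approached as far as the arm can. A call is refused whole if a number of a shift passes 1 or a number of a turn 1, either way. A call with a gripper value outside its range is refused whole. The fingers move at their own pace and stop on an object; "squeeze" is the grip in N (left out, the last holds). Time passes only in rows, so rows that do not move let the fingers close. It gives the time, the measured TCP pose, the force and the opening at its end, in the units of the state.
- get_state(): the state, without advancing time (a new reading comes with each control period).
- viewer.capture(name): name is "side" or "top" or "wrist"; returns a dict with "frame" (384x512x3 uint8, blue, green, red), "K" (3x3 intrinsics, pixels), "D" ([k1, k2, p1, p2, k3] as OpenCV has them; the pictures are not rectified), "R" (3x3) and "t" (3): a world point X has camera coordinates R X + t; the wrist camera has in their place "mount" (4x4, takes a point from camera to tool coordinates, whose origin is the TCP and whose axes are the tool frame's). Camera axes: x right, y down, z forward; pixel columns grow to the right and rows downward; lengths in m; the calibration is good to about 2 mm. A picture is of the moment at which its call begins: read the wrist's pose just before it. There is no depth.
- close_job(): hands the job in, once; it reports no verdict.
The state is a dict: "time_s": time; "joints": joint angles; "qd": joint speeds; "joint_torque": joint torques, N m; "tcp_pos": TCP position; "eef_rot": TCP orientation; "contact_force": force on the tool from outside, world axes, zero at the start; "moment": the same for the moment, N m; "gripper_width": finger opening in m.
Only numpy, scipy, OpenCV 4.12 (cv2) and the standard library are available. Lean on these libraries where they do the work, as an engineer would, in place of code of your own. Each camera call takes 0.05 s, during which the arm holds its last target.

## Working session

There is one attempt and no reset: what is moved stays moved. The work goes in short steps, Python scripts to look and compute and a tool call to move; the robot and the scene stay as the last step left them, time stands still between calls to the robot, and variables do not carry over. Pictures are saved under pics/ and viewed, and the job is handed in when it is done.

Besides the shell and the picture viewer there is one more tool, called after "Call:" by a JSON object that holds its "name" and its "arguments", one argument or row to a line. apply_moves: Moves the arm, as the interface text tells. Its arguments: {"type":"object","properties":{"plan":{"type":"array","items":{"type":"array"}},"squeeze":{"type":"number"}},"required":["plan"]}

```bash
mkdir -p pics; python3 - <<'E'
from plant import get_state, viewer, r
import cv2,pickle
s=get_state();print(s, r.hold_point_z)
d={}
for n in ("side","top","wrist"):
    c=viewer.capture(n);d[n]=c;cv2.imwrite(f"pics/{n}0.png",c["frame"]);print(n,c["K"].tolist(),c["D"])
pickle.dump((s,d),open("c0.pkl","wb"))
E
```

```text
{'time_s': 0.0, 'joints': array([-5.36793235e+01,  2.05922295e+01,  6.31696761e-01, -1.95969929e-02,
       -7.01350316e+01, -1.65073982e+01]), 'qd': array([-0.0036017 , -0.06306822, -0.08351801,  0.08080981, -0.08325713,
        0.01354002]), 'joint_torque': array([-1.57304956e-03, -5.82706189e+01,  2.93056744e+01,  6.99699908e+00,
        6.69073634e-03, -1.86061334e-04]), 'tcp_pos': array([ 0.22859855, -0.63457883,  0.22559959]), 'eef_rot': array([-1.79990507e+02, -9.68603353e-02,  1.09806596e+02]), 'contact_force': array([-0.07497966, -0.09786478, -0.90527299]), 'moment': array([-0.03923664, -0.05516883,  0.00701082]), 'gripper_width': 0.087755946677014} 0.0188
side [[379.80864774585586, 0.0, 257.3719096667499], [0.0, 379.80864774585586, 192.81074340934768], [0.0, 0.0, 1.0]] [-0.11451797  0.          0.          0.          0.        ]
top [[464.61144107538195, 0.0, 253.35502325025877], [0.0, 464.61144107538195, 195.71697183008573], [0.0, 0.0, 1.0]] [-0.09685189  0.          0.          0.          0.        ]
wrist [[303.3505246380059, 0.0, 259.24458783039427], [0.0, 303.3505246380059, 188.17411804075442], [0.0, 0.0, 1.0]] [-0.04976572  0.          0.          0.          0.        ]
```

View pics/top0.png

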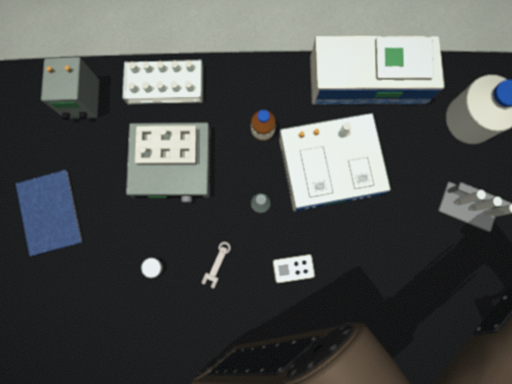

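View pics/side0.png

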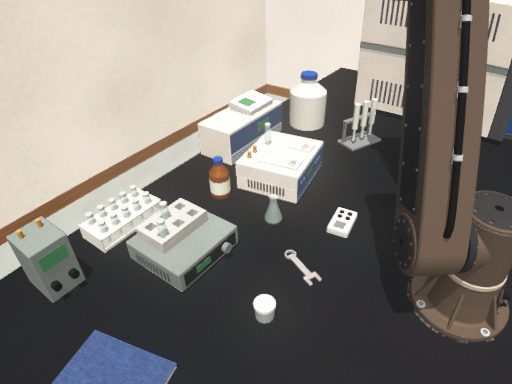

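View pics/wrist0.png

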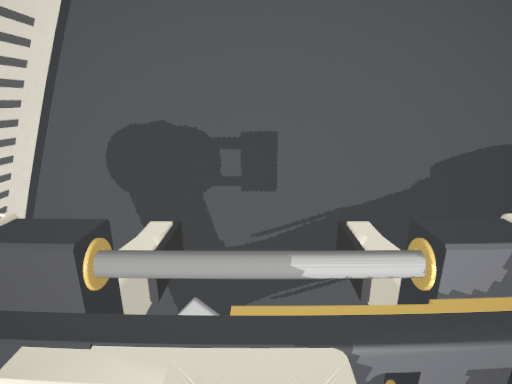

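The top view shows the sampler at right of centre (about 335,162), with the long trap hatch on the left (+y) and its pad near (320,186). The cell pad is near (362,178) and the deck vial near (344,130). I'll zoom in to get corners.

```bash
python3 - <<'E'
import cv2,pickle
s,d=pickle.load(open("c0.pkl","rb"))
f=d["top"]["frame"][105:220,270:395]
cv2.imwrite("pics/topz.png",cv2.resize(f,None,fx=6,fy=5.2,interpolation=cv2.INTER_CUBIC)) 
f=cv2.resize(d["side"]["frame"][110:205,230:340],None,fx=7,fy=6,interpolation=cv2.INTER_CUBIC)
cv2.imwrite("pics/sidez.png",f)
c=d["top"];print(c["R"],-c["R"].T@c["t"])
E
```

```text
[[-0.01280907 -0.99989004 -0.00747243]
 [-0.98945223  0.01375304 -0.14420521]
 [ 0.14429212  0.00554647 -0.98951959]] [0.37107608 0.0049361  1.29697322]
```

View pics/topz.png

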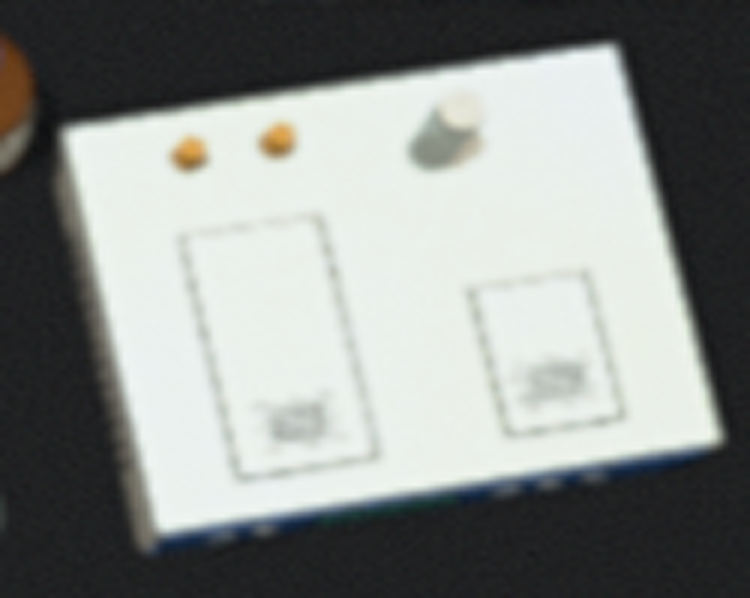

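View pics/sidez.png

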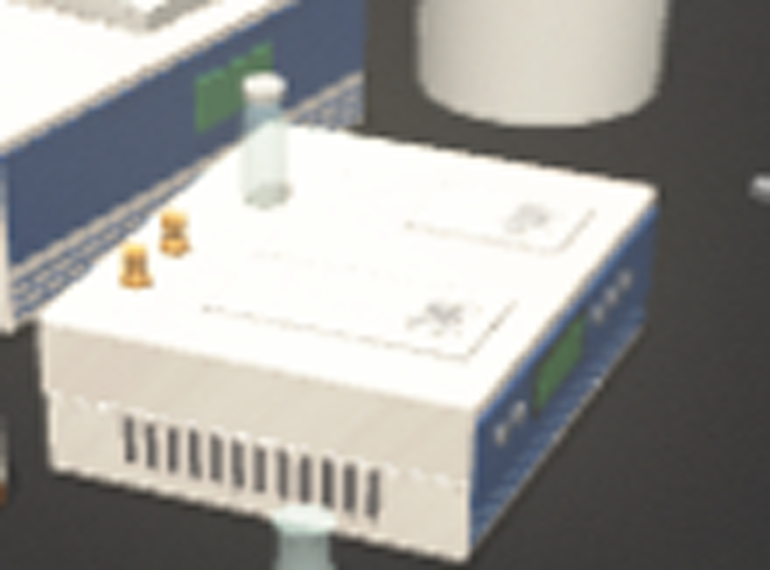

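```bash
cat > h.py <<'E'
import numpy as np,cv2
def ray(c,uv,z):
    p=cv2.undistortPoints(np.array(uv,float).reshape(-1,1,2),c["K"],np.array(c["D"]))[:,0]
    R,t=c["R"],np.array(c["t"]);C=-R.T@t
    d=np.c_[p,np.ones(len(p))]@R
    return C+d*((z-C[2])/d[:,2])[:,None]
E
python3 - <<'E'
import pickle,numpy as np
from h import ray
s,d=pickle.load(open("c0.pkl","rb"))
z=np.array([(62,128),(617,42),(722,440),(155,535),(183,234),(322,214),(378,460),(240,478),(300,420),(555,381)],float)
uv=np.c_[270+(z[:,0]+.5)/6-.5,105+(z[:,1]+.5)/5.2-.5]
P=ray(d["top"],uv,0.105);P[8:]=ray(d["top"],uv[8:],0.109)
print(P.round(4))
for a,b in((0,1),(1,2),(2,3),(3,0),(4,5),(5,6),(6,7),(7,4)):
    v=P[b]-P[a];print(a,b,np.linalg.norm(v).round(4),np.degrees(np.arctan2(v[1],v[0])).round(1))
z=np.array([(445,315),(655,190),(470,408),(40,322)],float)
uv=np.c_[230+(z[:,0]+.5)/7-.5,110+(z[:,1]+.5)/6-.5]
print(ray(d["side"],uv,.109)[0],ray(d["side"],uv,.105)[1:])
E
```

```text
[[ 0.7222 -0.0611  0.105 ]
 [ 0.7656 -0.3107  0.105 ]
 [ 0.5571 -0.3456  0.105 ]
 [ 0.5127 -0.0967  0.105 ]
 [ 0.6659 -0.113   0.105 ]
 [ 0.6756 -0.1746  0.105 ]
 [ 0.549  -0.1944  0.105 ]
 [ 0.5408 -0.1342  0.105 ]
 [ 0.5691 -0.1606  0.109 ]
 [ 0.5874 -0.2726  0.109 ]]
0 1 0.2533 -80.1
1 2 0.2114 -170.5
2 3 0.2529 100.1
3 0 0.2125 9.6
4 5 0.0623 -81.1
5 6 0.1281 -171.1
6 7 0.0608 97.8
7 4 0.1269 9.6
[ 0.56752731 -0.16024971  0.109     ] [[ 0.55647195 -0.34128529  0.105     ]
 [ 0.51634241 -0.09641987  0.105     ]
 [ 0.71885955 -0.05974986  0.105     ]]
```

Top and side views agree. The pad top centre is about (0.568, -0.1605, 0.109) and the sampler yaw is about 9.7°. Deck and lid sizes match the given ones within 3 mm. First I'll rise, shut the fingers and turn tool x along sampler y (yaw 99.7°).

Call:
{"name": "apply_moves", "arguments": {
  "plan": [
    [255,[0,0,-0.8],0.84],
    [255,[0,0,-0.8],0.84],
    [255,[0,0,-0.4],0],
    [255,[0.7,0.7,0],0],
    [255,[0.7,0.7,0],0],
    [255,[0.7,0.7,0],0],
    [255,[0.7,0.7,0],0],
    [255,[0.7,0.7,0],0],
    [255,[0.7,0.7,0],0],
    [255,[0.7,0.7,0],0],
    [255,[0.7,0.7,0],0],
    [255,[0.7,0.7,0],0]
  ],
  "squeeze": 5
}}

```text
time_s: 1.65
tcp_pos: [0.4866, -0.2698, 0.3265]
eef_rot: [180.0, -0.0, 99.7]
contact_force: [1.1, 0.2, 0.4]
gripper_width: 0.0008
```

Call:
{"name": "apply_moves", "arguments": {
  "plan": [
    [255,[0.7,0.7,0],0],
    [255,[0.7,0.7,0],0],
    [255,[0.5,0.5,0],0],
    [255,[0,0,0],0],
    [255,[0,0,0],0]
  ]
}}

```text
time_s: 2.28
tcp_pos: [0.5633, -0.1616, 0.3263]
eef_rot: [-180.0, -0.0, 99.8]
contact_force: [-0.5, 0.2, -0.1]
gripper_width: 0.0005
```

```bash
cat > g.py <<'E'
import sys,numpy as np,cv2
from plant import get_state,viewer
from scipy.spatial.transform import Rotation as Ro
s=get_state();R=Ro.from_euler("xyz",s["eef_rot"],degrees=True).as_matrix()
print(s["time_s"],s["tcp_pos"],s["eef_rot"],s["contact_force"],s["gripper_width"])
print("units to pad top",R.T@(np.array([.568,-.1605,.109])-s["tcp_pos"])/.05)
for n in sys.argv[2:]:
    c=viewer.capture(n);cv2.imwrite(f"pics/{n}{sys.argv[1]}.png",c["frame"])
    if n=="wrist":
        M=np.array(c["mount"])
        for p in ([.568,-.1605,.109],[.5449,-.1643,.107]):
            q=R.T@(np.array(p)-s["tcp_pos"]);q=M[:3,:3].T@(q-M[:3,3])
            print("pix",cv2.projectPoints(q.reshape(1,1,3),np.zeros(3),np.zeros(3),c["K"],np.array(c["D"]))[0].ravel())
E
python3 g.py 1 wrist top side
```

```text
2.275 [ 0.56331469 -0.16164435  0.32628217] [-1.79961000e+02 -3.81539477e-03  9.97567669e+01] [-0.54582933  0.23158876 -0.09551563] 0.00045498038064463214
units to pad top [0.00638659 0.0991874  4.34557727]
pix [260.11004024 166.69300446]
pix [260.24581782 147.9481996 ]
```

View pics/wrist1.png

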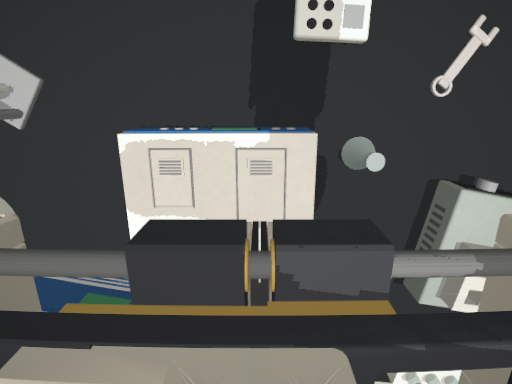

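View pics/side1.png

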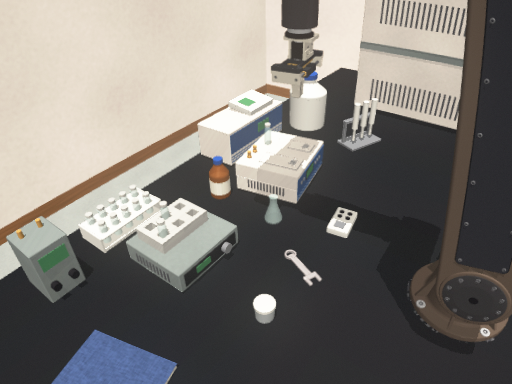

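The wrist view shows the trap pad at (261,167) and the free edge at row 148. Both match the prediction of (260,167) and 148, and the hand is square to the lid. I'll go down to about 12 mm above the pad.

Call:
{"name": "apply_moves", "arguments": {
  "plan": [
    [255,[0,0.1,0.5],0],
    [255,[0,0,0.7],0],
    [255,[0,0,0.7],0],
    [255,[0,0,0.7],0],
    [255,[0,0,0.7],0],
    [255,[0,0,0.5],0],
    [255,[0,0,0.3],0],
    [255,[0,0,0],0],
    [255,[0,0,0],0]
  ]
}}

```text
time_s: 3.55
tcp_pos: [0.5692, -0.1611, 0.1227]
eef_rot: [179.9, 0.0, 99.7]
contact_force: [0.9, -0.3, -0.3]
gripper_width: 0.0008
```

```bash
python3 g.py 2 side wrist
```

```text
3.55 [ 0.56917954 -0.16106808  0.1227263 ] [1.79906966e+02 3.13365484e-02 9.97303933e+01] [ 0.87204884 -0.31159855 -0.32042767] 0.0008439898283100242
units to pad top [ 0.01533549 -0.02177686  0.27448271]
pix [262.10872778 225.00472182]
pix [262.43062856 187.1437633 ]
```

View pics/side2.png

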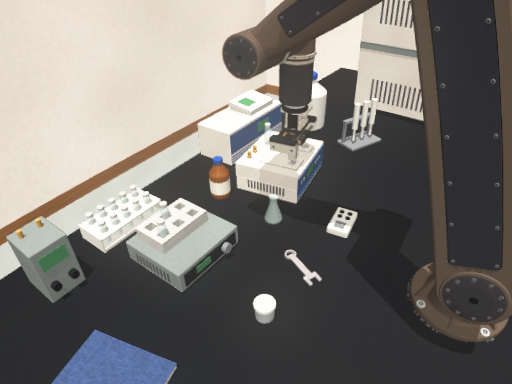

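View pics/wrist2.png

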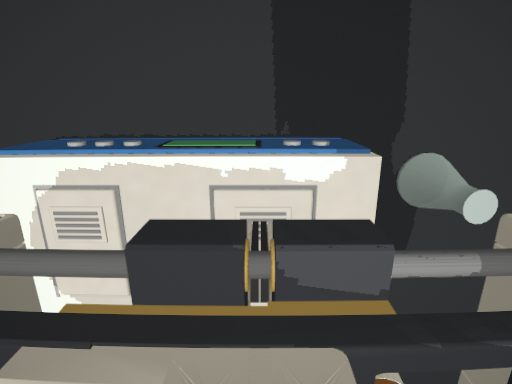

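Fingers are centred over the pad, 13.7 mm above it. Now I'll approach in small steps with force readings.

Call:
{"name": "apply_moves", "arguments": {
  "plan": [
    [255,[0.01,-0.02,0.1],0],
    [255,[0,0,0.1],0],
    [255,[0,0,0.04],0],
    [255,[0,0,0],0],
    [255,[0,0,0],0]
  ]
}}

```text
time_s: 4.28
tcp_pos: [0.5673, -0.1604, 0.1096]
eef_rot: [-180.0, 0.0, 99.7]
contact_force: [-1.5, 0.4, 1.0]
gripper_width: 0.0006
```

Call:
{"name": "apply_moves", "arguments": {
  "plan": [
    [255,[0,0,0.04],0],
    [255,[0,0,0.02],0],
    [255,[0,0,0],0]
  ]
}}

```text
time_s: 4.65
tcp_pos: [0.5674, -0.1605, 0.1066]
eef_rot: [180.0, 0.0, 99.7]
contact_force: [-1.0, -0.4, 1.9]
gripper_width: 0.0001
```

Call:
{"name": "apply_moves", "arguments": {
  "plan": [
    [255,[0,0,0.03],0],
    [255,[0,0,0],0]
  ]
}}

```text
time_s: 4.9
tcp_pos: [0.5674, -0.1605, 0.105]
eef_rot: [180.0, 0.0, 99.7]
contact_force: [-0.4, -0.3, 2.9]
gripper_width: 0.0008
```

Call:
{"name": "apply_moves", "arguments": {
  "plan": [
    [255,[0,0,0.02],0],
    [255,[0,0,0],0]
  ]
}}

```text
time_s: 5.15
tcp_pos: [0.5674, -0.1605, 0.104]
eef_rot: [180.0, 0.0, 99.7]
contact_force: [-1.5, -0.8, 3.0]
gripper_width: 0.0007
```

Call:
{"name": "apply_moves", "arguments": {
  "plan": [
    [255,[0,0,0.02],0],
    [255,[0,0,0],0]
  ]
}}

```text
time_s: 5.4
tcp_pos: [0.5675, -0.1606, 0.1037]
eef_rot: [180.0, 0.0, 99.7]
contact_force: [-3.0, 0.1, 7.8]
gripper_width: 0.0005
```

Force rose to 7.8 N at z 0.1037, so the lid is on its stop. Now straight up.

Call:
{"name": "apply_moves", "arguments": {
  "plan": [
    [255,[0,0,-0.2],0],
    [255,[0,0,-0.5],0],
    [255,[0,0,-0.7],0],
    [255,[0,0,-0.7],0],
    [255,[0,0,-0.7],0],
    [255,[0,0,-0.7],0],
    [255,[0,0,-0.7],0],
    [255,[0,0,-0.5],0],
    [255,[0,0,0],0],
    [255,[0,0,0],0]
  ]
}}

```text
time_s: 6.65
tcp_pos: [0.5672, -0.1602, 0.3375]
eef_rot: [-180.0, -0.0, 99.7]
contact_force: [-0.3, 0.2, 0.4]
gripper_width: 0.0002
```

```bash
python3 g.py 3 side wrist
```

```text
6.65 [ 0.56717273 -0.16016292  0.33752966] [-1.79978770e+02 -3.81449802e-02  9.97347873e+01] [-0.34676653  0.2249712   0.44806875] 0.00022420896152260767
units to pad top [-0.01248502  0.01686082  4.57057993]
pix [259.34807817 161.79709263]
pix [259.46426086 143.47528327]
```

View pics/side3.png

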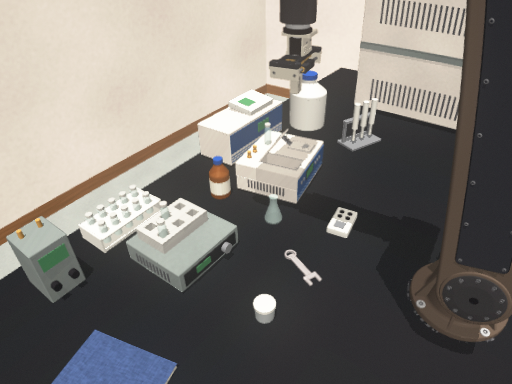

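View pics/wrist3.png

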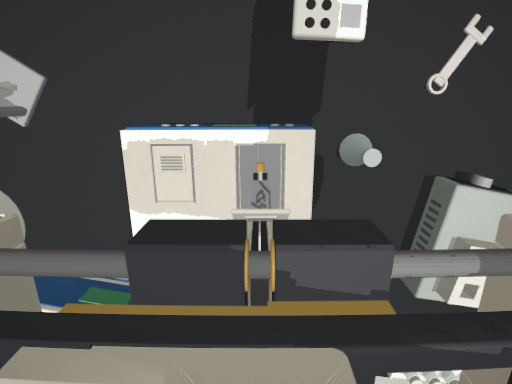

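The wrist view shows the trap opening uncovered (260,175), with the lid's free edge up at about row 212. The cell hatch is still shut. I'll wait about 3.5 s.

Call:
{"name": "apply_moves", "arguments": {
  "plan": [
    [255,[0,0,0],0],
    [255,[0,0,0],0],
    [255,[0,0,0],0],
    [255,[0,0,0],0],
    [255,[0,0,0],0],
    [255,[0,0,0],0],
    [255,[0,0,0],0],
    [255,[0,0,0],0],
    [255,[0,0,0],0],
    [255,[0,0,0],0],
    [255,[0,0,0],0],
    [255,[0,0,0],0]
  ]
}}

```text
time_s: 8.25
tcp_pos: [0.5674, -0.1604, 0.3381]
eef_rot: [-180.0, -0.0, 99.7]
contact_force: [0.3, 0.3, -0.7]
gripper_width: 0.0004
```

Call:
{"name": "apply_moves", "arguments": {
  "plan": [
    [255,[0,0,0],0],
    [255,[0,0,0],0],
    [255,[0,0,0],0],
    [255,[0,0,0],0],
    [255,[0,0,0],0],
    [255,[0,0,0],0],
    [255,[0,0,0],0],
    [255,[0,0,0],0],
    [255,[0,0,0],0],
    [255,[0,0,0],0],
    [255,[0,0,0],0],
    [255,[0,0,0],0]
  ]
}}

```text
time_s: 9.75
tcp_pos: [0.5674, -0.1604, 0.338]
eef_rot: [-180.0, -0.0, 99.7]
contact_force: [-0.4, 0.6, 0.0]
gripper_width: 0.0002
```

Call:
{"name": "apply_moves", "arguments": {
  "plan": [
    [255,[0,0,0],0],
    [255,[0,0,0],0],
    [255,[0,0,0],0],
    [255,[0,0,0],0],
    [255,[0,0,0],0],
    [255,[0,0,0],0],
    [255,[0,0,0],0],
    [255,[0,0,0],0]
  ]
}}

```text
time_s: 10.75
tcp_pos: [0.5674, -0.1604, 0.3381]
eef_rot: [-180.0, -0.0, 99.7]
contact_force: [-0.1, 0.6, 0.4]
gripper_width: 0.0008
```

```bash
python3 g.py 4 side wrist top
python3 - <<'E'
import cv2,pickle,numpy as np
s,d=pickle.load(open("c0.pkl","rb"))
f=cv2.resize(cv2.imread("pics/side4.png")[110:205,230:340],None,fx=7,fy=6,interpolation=cv2.INTER_CUBIC)
cv2.imwrite("pics/sidez4.png",f)
# predicted open edge at 0.95 rad in side
y=np.radians(9.7);e=np.array([.5459,-.1641,0]);u=np.array([np.cos(y),np.sin(y),0])
h=e+u*.125
c=d["side"]
for a in(.85,.95):
  p=h-u*.125*np.cos(a)+np.array([0,0,.104+.125*np.sin(a)])
  q=cv2.projectPoints(p.reshape(1,1,3),cv2.Rodrigues(c["R"])[0],np.array(c["t"]),c["K"],np.array(c["D"]))[0].ravel();print(a,p,q,(q-[230,110])*[7,6])
E
```

```text
10.75 [ 0.56740413 -0.16043722  0.33806571] [-1.79999449e+02 -1.51381726e-04  9.97326192e+01] [-0.08116276  0.58564202  0.38879619] 0.0007742017047276558
units to pad top [-3.26428959e-03  1.15777869e-02  4.58131413e+00]
pix [259.70384379 161.51816087]
pix [259.82403136 143.21501313]
0.85 [ 0.58779447 -0.15693885  0.19791005] [287.67088513 135.38163025] [403.69619593 152.28978152]
0.95 [ 0.59744205 -0.15528976  0.20567694] [284.70901563 132.47507678] [382.96310938 134.85046069]
```

View pics/sidez4.png

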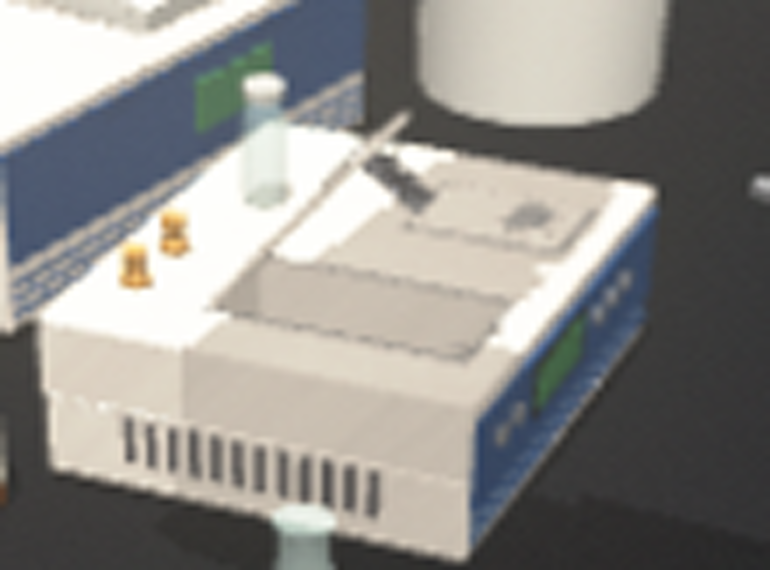

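View pics/wrist4.png

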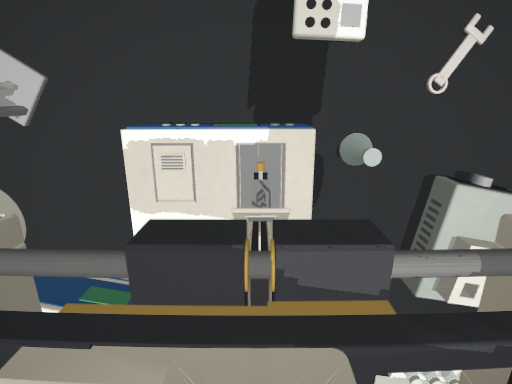

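View pics/top4.png

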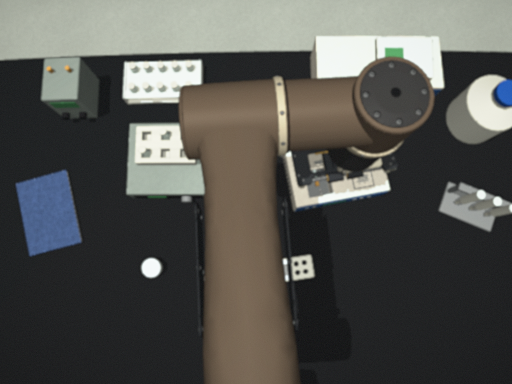

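The lid's free edge runs from (355,155) to (405,115) in the side zoom. Its middle is about (381,135), against (383,135) predicted for 0.95 rad, so it is fully open. It has stayed up, and the vial, flask, remote and spanner look unmoved. I'll hand in.

```bash
python3 -c "
from plant import close_job
print(close_job())"
```

```text
the job is handed in; nothing more can be done
None
```

I opened the trap hatch with one light press on its ribbed pad, using the shut fingertips. The lid reached its stop at about 8 N, 5 to 6 mm in. I then drew the hand straight up, touched nothing more for about 4 s, and handed in at 10.75 s.

- **Trap hatch:** in the last side picture its free edge is within 2 zoomed pixels (under 1 camera pixel) of where 0.95 rad should put it. It looks the same in the wrist pictures before and after the wait.
- **Other things:** the cell hatch is still shut. The deck vial, flask, remote, spanner, pot and heater vials look unmoved, judged by eye only. In the last top view the arm hides some of them, and I did not check the amber bottle closely at the end.
- **Failed or disagreeing checks:** none.

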